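# Free the ratchet and push the hold-down arm onto the dish

### The arm

A 6-joint arm with a two-finger parallel gripper is mounted at the origin on a cart in front of the work surface, level with it; the furniture and walls round the work are solid. World frame = base frame: x ahead of the robot, y to its left, z up, the work surface at z = 0. Lengths are in mm, angles in rad, forces in N, time in s.
With the tool pointing down it reaches from about 350 to 925 mm from the base axis. Payload 6.4 kg.
Tool frame: the origin (TCP) lies at the very end of the fingers, on their centre line; the grasp point (between the pads) lies 19 mm behind it (robot.pinch_z is the distance from the TCP to the grasp point, in mm); z points along the fingers, y is the line along which they close (so a half turn about z gives the same grasp; the last joint's range is limited). The gripper opens to 94 mm and grips with 3 to 60 N. Pads are 16 mm wide; open, the fingers measure 119 mm over their backs; the gripper's body (75 mm by 177 mm) begins 78 mm behind the grasp point.
Start: joints at [0.968, 0.245, 1.558, -0, 1.339, -0.174], TCP at [270.255, 591.165, 185.055] pointing down, gripper open.
Joint ranges: [-3.13, 3.13], [-1.02, 2.26], [0.13, 2.54], [-0.95, 4.09], [0.21, 2.88], [-2.74, 2.74]. Speed limits (rad/s): [2.57, 2.57, 3.14, 3.14, 3.14, 3.14].

### API

Orientations are given as a rotation vector (axis times angle).
In Python, from bench import robot gives the robot as it stands. The module is installed in compiled form; this text tells all that it offers.
- The arm moves only by the tool apply_moves, never from a script. Its argument "targets" is one flat list of numbers, 7 for each row, row after row: the turn, a rotation vector about the world's x, y, z in units of 5 degrees (1.0 is 5 degrees), then the shift along the world's x, y, z in units of 40 mm (1.0 is 40 mm), then the opening, from 0 (shut) to 1 (fully open). A call has 1 to 10 rows; each row is the pose to reach, as a shift and turn from the pose commanded when the call began; what a row does not reach only later rows make up. A row lasts 1/10 s, in which the tool goes at most 50 mm and 8.59 degrees, less where a joint would pass 70% of its speed; a pose out of reach is approached as far as the arm can. A call with a gripper value outside its range is refused whole. The fingers move at their own pace and stop on an object; "squeeze" is the grip in N (left out, the last holds). Time passes only in rows, so rows that repeat a pose let the fingers close. It gives the time, the measured TCP pose, the force and the opening at its end, in the units of the state.
- robot.get_obs(): the state, without advancing time (a new reading comes with each control period).
- robot.get_image(name): name is "scene" or "top" or "wrist"; returns the picture (480x640x3 uint8, blue, green, red); there is no depth.
- robot.camera_model(name): a dict with "vertical_fov" (degrees; the focal length in pixels is half the picture's height over the tangent of half this angle, whatever the lens; pixels are square), "cx", "cy" (the principal point, pixels), "rvec" (rotation vector, rad) and "tvec" (3), from world to camera coordinates, as OpenCV has them. Camera axes: x right, y down, z forward; pixel columns grow to the right and rows downward; lengths in mm; the calibration is good to about 2 mm. A picture is of the moment at which its call begins: read the wrist's pose just before it. camera_model takes no time and is no camera call; for the wrist camera it gives the pose at the moment of the call.
- robot.job_done(): hands the job in, once; it reports no verdict.
Trained networks look in the newest picture that a camera, given by its name, has taken for a name from the list of things; names that differ only in an ending like _2 or _b are one class to them, and where a whole thing is asked for, a point or a joint stands for the part that bears it (a point fixed in the world has none). Each returns a list of dicts, best first, with "conf" (0 to 1); they miss things now and then, are a little off and sometimes report something else, mostly with a low value. They report only what shows in the picture. A call takes as long as a camera call. They do not tell look-alikes from the thing itself.
- robot.masks_of(camera, query): "pixels" (480x640 bool, what is visible of it).
- robot.mark_of(camera, query): "location" ([x, y, z] in mm, in world coordinates, good to about 4 mm: a listed point, or the origin of a listed thing).
The state is a dict: "time_s": time; "joint_pos": joint angles; "joint_velocities": joint speeds; "effort": joint torques, N m; "position": TCP position; "tcp_rot": TCP orientation; "ft_force": force on the tool from outside, world axes, zero at the start; "wrist_torque": the same for the moment, N m; "finger_gap": opening from 0.0 (shut) to 1.0 (fully open).
Only numpy, scipy, OpenCV 4.12 (cv2) and the standard library are available. Lean on these libraries where they do the work, as an engineer would, in place of code of your own. Each camera call takes 0.05 s, during which the arm holds its last target. There are 200 camera calls.

### The job

The raised arm of the small bench press is locked by its ratchet pawl. With a fingertip press down the tail of the pawl until it is free of the teeth, and only then push the arm down by its handle bar, all the way home, so that its pad sits on the lid of the covered dish; leave the arm down and the pawl free. Only press and push: do not grip, lift or raise anything, and leave the dish in its nest and the glassware and other things on the bench where they stand.

Things in the scene. Friction and masses are not known exactly. Their poses are not given: they have to be found in the camera images.
- press_base: bench press: grey base plate 70 (its x) x 300 (its y) x 12 mm, fixed to the worktop, with aluminium uprights. Origin: centre of the plate's underside. Its +y runs from the pawl end to the handle end (within 0.3 rad of world +y); z up. Arm and pawl swing in its y-z plane (x = 0). Arm hinge: y -40, z 85 mm. Pawl pivot: y -102, z 131, between uprights 36 mm wide over all, tops at z 139
- hinge_axis (a point): the middle of the arm's hinge axis (fixed to the base), 85 mm above the worktop; axes as the base
- press_arm (a joint): angle of the steel arm (16 wide, 14 mm thick), rad: 0 = level, home on its lower stop, rubber pad on the dish's lid; grows as the handle rises; starts at 0.80 to 0.90. The hinge is stiff: the arm stays where it is left, neither falls nor springs; pushing it down at the handle takes about 2 to 5 N. While the pawl is in the teeth it is blocked near 0.75
- handle_bar (a point): centre of the black handle bar at the arm's free end, 160 mm from the hinge axis: a round bar 17 mm in diameter, 70 mm long, parallel to the hinge axis. 85 mm above the worktop when the arm is home
- pawl (a joint): angle of the ratchet pawl, a dark steel rocker 12 mm wide whose toe hooks the teeth of the arm's hub, rad: 0 = in the teeth; grows as its tail is pressed down; the toe is clear of the teeth from 0.17, free for certain beyond 0.2; stop at 0.36. Its pivot is stiff: it stays where it is left. Pressing it takes about 4 N
- pawl_tail (a point): middle of the upper face of the pawl's tail, a flat ribbed thumb plate 28 (x) x 26 (y) mm, at the base's -y end, 46 mm from the pawl's pivot; press it straight down. At the start 136 mm above the worktop; it goes down 16 mm to the stop
- petri_dish: covered glass dish, 65 mm across and 15 high, loose in the nest under the arm's pad; origin: centre of its underside
- nest (a point): centre of the nest, a low aluminium ring on the base (outer radius 39, 6 mm high) at the base's y +40; at mid height of the dish, 19.5 mm above the worktop
- dropper_bottle: bystander: small brown dropper bottle, 28 mm across, 84 high, close behind the press; origin at the centre of its underside
- stopper: bystander: rubber stopper, 29 mm across, 25 high, close behind the press, beside its uprights; origin at the centre of its underside
- weighing_bottle: bystander: small glass bottle with lid, 35 mm across, 65 high, right of the press; origin at the centre of its underside
- conical_flask: bystander: conical flask, 83 mm across, 130 high, left of the press; origin at the centre of its underside
- volumetric_flask: bystander: round flask with a long stoppered neck, 66 mm across, 173 high, at the far right; origin at the centre of its underside
- ph_strips: bystander: small carton 26 x 60 x 45 mm, at the right; origin at the centre of its underside
Things that resemble listed ones, but are neither listed nor needed, are in the scene too. Of the things that look like the petri_dish, the larger one is meant.

How it is judged:
By the outcome, as a careful person would: the job done as asked, in the order asked, and still so for the second after the job is handed in, with the robot touching nothing.
It also fails if it takes over 42 s, if anything falls off the work surface, if the arm or the gripper's body presses on something with over 40 N, if the wrist force passes 120 N, or if a joint passes its speed limit or range.

## Working session

There is one attempt and no reset: what is moved stays moved. The work goes in short steps, Python scripts to look and compute and a tool call to move; the robot and the scene stay as the last step left them, time stands still between calls to the robot, and variables do not carry over. Pictures are saved under pics/ and viewed, on a budget of 10 in all, crops included, one or two more only if the job needs it, and the job is handed in when it is done.

Besides the shell and the picture viewer there is one more tool, called as a command line: name --argument value ..., lists and objects as JSON in quotes. apply_moves: Moves the arm, as the interface text tells. Its arguments: {"type":"object","properties":{"targets":{"type":"array"},"squeeze":{"type":"number"}},"required":["targets"]}

```bash
mkdir -p pics
python3 - <<'E'
from bench import robot
import cv2, numpy as np
a=robot.get_image("scene"); b=robot.get_image("top")
cv2.imwrite("pics/a.png",np.hstack([cv2.resize(a,(800,600))])); cv2.imwrite("pics/b.png",cv2.resize(b,(800,600)))
for q in ["press_base","hinge_axis","handle_bar","pawl_tail","nest","petri_dish","dropper_bottle","stopper","weighing_bottle","conical_flask","volumetric_flask"]:
    for c in ["scene","top"]:
        print(q,c,[(np.round(d["location"]).tolist(),round(d["conf"],2)) for d in robot.mark_of(c,q)[:3]])
o=robot.get_obs(); print(o["time_s"],o["position"],o["tcp_rot"],o["ft_force"],o["finger_gap"])
E
```

```text
press_base scene [([496.0, 164.0, -1.0], 0.76), ([493.0, 128.0, 84.0], 0.48)]
press_base top [([491.0, 167.0, -1.0], 0.63)]
hinge_axis scene [([493.0, 128.0, 86.0], 0.89)]
hinge_axis top [([497.0, 126.0, 88.0], 0.71)]
handle_bar scene [([498.0, 232.0, 202.0], 0.55)]
handle_bar top [([498.0, 234.0, 205.0], 0.89)]
pawl_tail scene [([445.0, -186.0, -2.0], 0.75), ([483.0, 18.0, 139.0], 0.56)]
pawl_tail top [([483.0, 24.0, 141.0], 0.73), ([548.0, 99.0, 0.0], 0.53), ([495.0, 127.0, 90.0], 0.38)]
nest scene [([500.0, 206.0, 22.0], 0.63)]
nest top [([495.0, 207.0, 20.0], 0.89), ([505.0, 471.0, -5.0], 0.47), ([546.0, 104.0, 1.0], 0.38)]
petri_dish scene [([498.0, 207.0, 12.0], 0.7), ([648.0, 560.0, 2.0], 0.44)]
petri_dish top [([501.0, 208.0, 17.0], 0.79), ([648.0, 557.0, -2.0], 0.64)]
dropper_bottle scene []
dropper_bottle top [([557.0, 172.0, -1.0], 0.43)]
stopper scene [([434.0, -290.0, -4.0], 0.41)]
stopper top [([551.0, 100.0, 0.0], 0.51)]
weighing_bottle scene [([446.0, -187.0, -3.0], 0.57)]
weighing_bottle top [([439.0, -178.0, 1.0], 0.64), ([506.0, 471.0, -5.0], 0.37)]
conical_flask scene [([509.0, 475.0, 4.0], 0.71)]
conical_flask top [([506.0, 469.0, -4.0], 0.84)]
volumetric_flask scene [([456.0, -383.0, -3.0], 0.88)]
volumetric_flask top [([451.0, -379.0, -0.0], 0.85)]
1.2 [270.27018884 591.16338047 185.05989012] [ 6.68430470e-01  3.06963377e+00 -1.04388827e-05] [0.42261009 0.46277824 0.19976427] 0.9980330540550751
```

View pics/a.png

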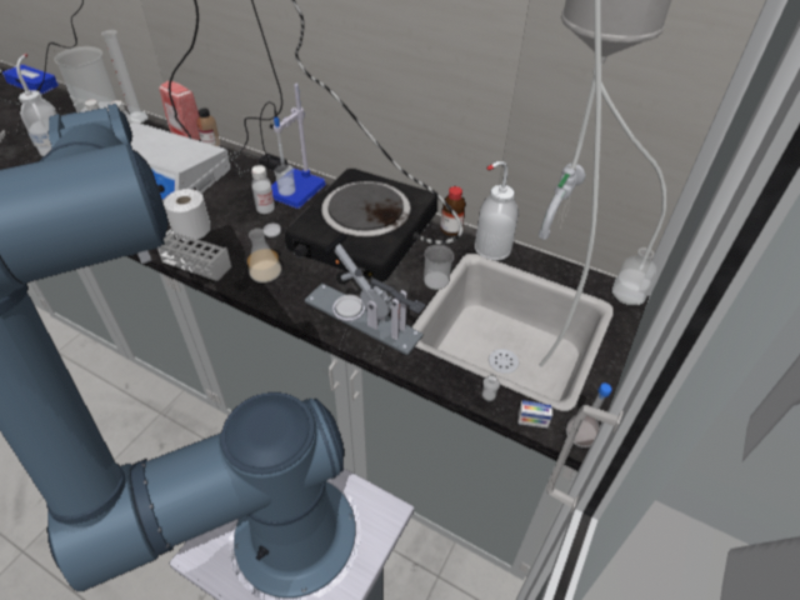

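View pics/b.png

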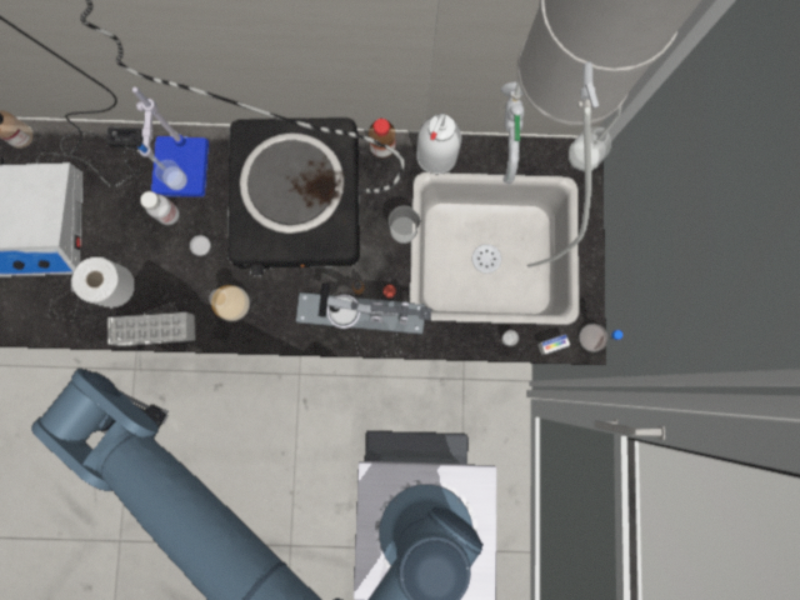

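The scene view shows the press at (365,315) with its arm raised. The top view shows the base plate from (298,293) to (425,330), tilted about 5°, with the pawl end on the right. The marked heights fit the listed ones: tail 139–141, handle 202–205, hinge 86–88 mm. I'll go high above the pawl with the fingers shut, then check with the wrist camera.

apply_moves --targets '[0,0,0,0,0,1.2,0,0,0,0,0,0,2.4,0,0,0,-14,5.0,-13.5,2.9,0,0,0,-14,5.0,-13.5,2.9,0,0,0,-14,5.0,-13.5,2.9,0,0,0,-14,5.0,-13.5,2.9,0,0,0,-14,5.0,-13.5,2.9,0,0,0,-14,5.0,-13.5,2.9,0,0,0,-14,5.0,-13.5,2.9,0,0,0,-14,5.0,-13.5,2.9,0]'

```text
time_s: 2.2
position: [409.3, 214.5, 295.3]
tcp_rot: [2.291, 2.149, 0.001]
ft_force: [0.3, 0.7, -0.2]
finger_gap: 0.188
```

apply_moves --targets '[0,0,0,1.85,-4.8,0,0,0,0,0,1.85,-4.8,0,0,0,0,0,1.85,-4.8,0,0,0,0,0,1.85,-4.8,0,0,0,0,0,1.85,-4.8,0,0,0,0,0,1.85,-4.8,0,0]'

```text
time_s: 2.8
position: [483.2, 23.3, 294.8]
tcp_rot: [-2.287, -2.153, 0.0]
ft_force: [-0.6, 0.2, 0.6]
finger_gap: 0.007
```

```bash
cat > h.py <<'E'
from bench import robot
import cv2, numpy as np
def st():
    o=robot.get_obs(); print(round(o["time_s"],2),np.round(o["position"],1),np.round(o["tcp_rot"],3),np.round(o["ft_force"],1),round(o["finger_gap"],3))
def marks(qs,cs=("wrist","scene","top")):
    for c in cs: robot.get_image(c)
    for q in qs:
        for c in cs: print(q,c,[(np.round(d["location"],1).tolist(),round(d["conf"],2)) for d in robot.mark_of(c,q)[:2]])
def proj(c,P):
    m=robot.camera_model(c); f=240/np.tan(np.radians(m["vertical_fov"]/2))
    K=np.array([[f,0,m["cx"]],[0,f,m["cy"]],[0,0,1.]])
    return cv2.projectPoints(np.float64(P),np.float64(m["rvec"]),np.float64(m["tvec"]),K,None)[0].reshape(-1,2)
E
python3 - <<'E'
from h import *
st(); w=robot.get_image("wrist"); cv2.imwrite("pics/c.png",w)
for q in ["pawl_tail","hinge_axis","handle_bar","nest","press_base"]: print(q,[(np.round(d["location"],1).tolist(),round(d["conf"],2)) for d in robot.mark_of("wrist",q)[:3]])
t=robot.get_image("top"); 
P=proj("top",[[496,165,12]])[0]; print(P)
x,y=int(P[0]),int(P[1]); cv2.imwrite("pics/d.png",cv2.resize(t[y-60:y+60,x-80:x+80],(800,600),interpolation=cv2.INTER_CUBIC))
m=robot.masks_of("top","press_base"); print([(d["conf"],cv2.minAreaRect(cv2.findNonZero(d["pixels"].astype(np.uint8)))) for d in m[:2]])
E
```

```text
2.8 [483.2  23.3 294.8] [-2.287 -2.153  0.   ] [-0.6  0.2  0.6] 0.007
pawl_tail [([484.4, 22.9, 138.0], 0.91)]
hinge_axis [([495.0, 128.3, 82.8], 0.77)]
handle_bar []
nest []
press_base [([492.8, 166.6, 0.2], 0.96)]
[288.93327202 249.46082776]
[(0.74, ((283.792236328125, 245.8603057861328), (91.5634765625, 33.560482025146484), 7.35237979888916))]
```

View pics/c.png

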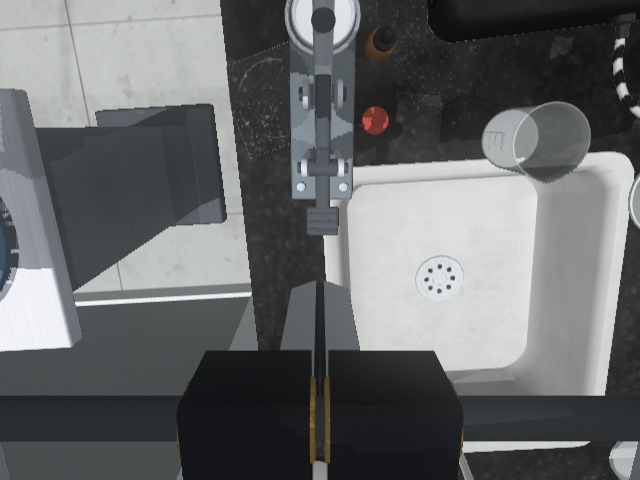

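The wrist view shows the thumb plate at about (322,220), with the uprights at y≈167 px and the fingers shut in line with the press. I'll intersect that pixel with z=136 and check the base's yaw.

```bash
cat >> h.py <<'E'
def ray(c,uv,z):
    m=robot.camera_model(c); f=240/np.tan(np.radians(m["vertical_fov"]/2))
    R=cv2.Rodrigues(np.float64(m["rvec"]))[0]; C=-R.T@np.float64(m["tvec"]).ravel()
    d=R.T@np.array([(uv[0]-m["cx"])/f,(uv[1]-m["cy"])/f,1]); return C+d*(z-C[2])/d[2]
E
python3 - <<'E'
from h import *
for n,uv,z in [("tail c",(322,220.5),136),("tail -",(322,235),134),("tail +",(322,206),137),("tailL",(307,220),136),("tailR",(338,220),136),("screws",(301,187),12),("",(343,187),12),("corner",(291.5,199),12),("",(352.5,199),12),("uprights",(302,167),139),("",(341,167),139),("edge L far",(293,60),12)]: print(n,np.round(ray("wrist",uv,z),1))
E
```

```text
tail c [484.9  20.9 136. ]
tail - [484.2   7.5 134. ]
tail + [485.6  33.8 137. ]
tailL [472.   22.1 136. ]
tailR [498.7  20.6 136. ]
screws [462.4  33.4  12. ]
 [510.1  30.8  12. ]
corner [450.6  20.3  12. ]
 [520.4  16.4  12. ]
uprights [470.8  67.8 139. ]
 [503.  66. 139.]
edge L far [462.9 167.7  12. ]
```

apply_moves --targets '[0,0,0,0.04,-0.08,-1.2,0,0,0,0,0.04,-0.08,-2.4,0,0,0,0,0.04,-0.08,-3.3,0,0,0,0,0.04,-0.08,-3.75,0,0,0,0,0.04,-0.08,-3.9,0,0,0,0,0.04,-0.08,-4.0,0,0,0,0,0.04,-0.08,-4.1,0,0,0,0,0.04,-0.08,-4.2,0,0,0,0,0.04,-0.08,-4.3,0,0,0,0,0.04,-0.08,-4.3,0]'

```text
time_s: 4.2
position: [484.6, 21.1, 122.8]
tcp_rot: [-2.285, -2.156, 0.0]
ft_force: [-0.1, 0.6, 0.2]
finger_gap: 0.004
```

apply_moves --targets '[0,0,0,0,0,-0.04,0]'

```text
time_s: 4.3
position: [485.0, 21.0, 121.7]
tcp_rot: [2.284, 2.156, 0.001]
ft_force: [-0.3, 0.3, 0.2]
finger_gap: 0.004
```

Run:
```python
from h import *
st(); marks(["pawl_tail"])
w=robot.get_image("wrist"); cv2.imwrite("pics/e.png",w)
```

```text
4.3 [485.   21.  121.7] [2.284e+00 2.156e+00 1.000e-03] [-0.3  0.3  0.2] 0.004
pawl_tail wrist [([486.0, 23.0, 135.9], 0.65)]
pawl_tail scene [([481.8, 15.5, 138.9], 0.79), ([499.7, 205.7, 19.5], 0.55)]
pawl_tail top []
```

View pics/e.png

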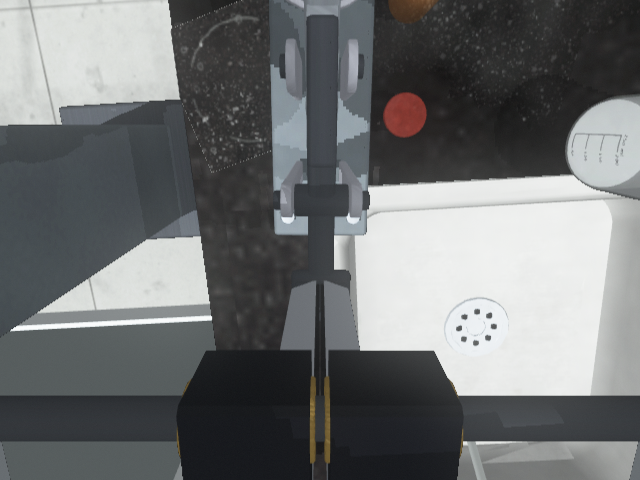

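The wrist view shows the finger over the plate, whose upper edge is at about (322,270). The force is near 0 although z is 121.7, so I'll compare that edge's position for both heights.

Run:
```python
from h import *
for z in (137,124):
  print(z,np.round(ray("wrist",(322,270),z),1),"w",np.round(ray("wrist",(349,270),z),1), np.round(ray("wrist",(307,206),139),1))
print(np.round(proj("wrist",[[485,21,121.7],[485,34,137],[485,32,124],[485,30,122]]),0))
s=robot.get_image("scene");P=proj("scene",[[488,60,130]])[0];x,y=map(int,P)
cv2.imwrite("pics/f.png",cv2.resize(s[y-45:y+45,x-60:x+60],(800,600),interpolation=cv2.INTER_CUBIC))
```

```text
137 [486.6  32.7 137. ] w [498.9  32.  137. ] [481.7  63.1 139. ]
124 [486.4  28.2 124. ] w [499.6  27.4 124. ] [481.7  63.1 139. ]
[[320. 282.]
 [318. 268.]
 [319. 263.]
 [319. 265.]]
```

View pics/f.png

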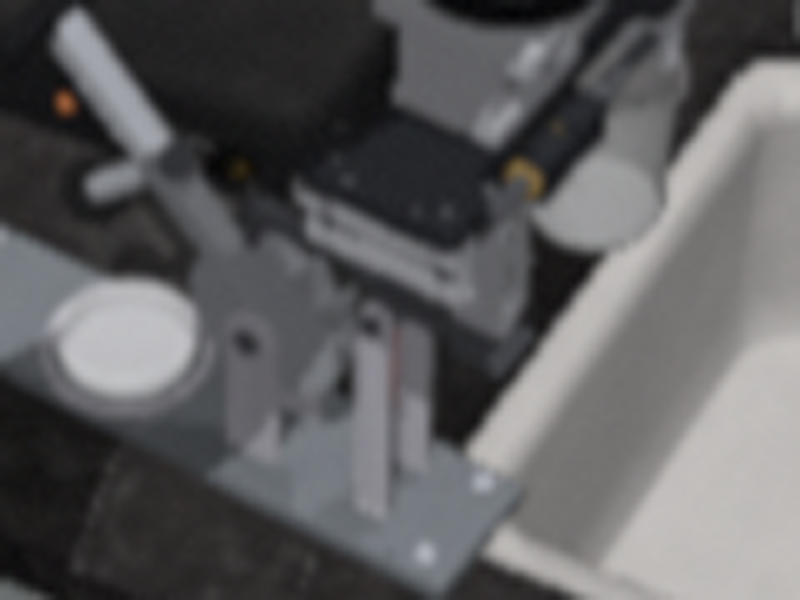

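The scene crop shows the fingertip on the tail at about (500,340) and the pawl tilted down. I'll feel for the stop in 1 mm steps.

apply_moves --targets '[0,0,0,0,0,-0.03,0,0,0,0,0,0,-0.03,0]'

```text
time_s: 4.9
position: [484.6, 21.1, 120.0]
tcp_rot: [-2.285, -2.156, 0.0]
ft_force: [-1.3, -1.0, -0.2]
finger_gap: 0.008
```

apply_moves --targets '[0,0,0,0,0,-0.03,0,0,0,0,0,0,-0.03,0]'

```text
time_s: 5.1
position: [484.6, 21.1, 118.7]
tcp_rot: [-2.285, -2.156, 0.0]
ft_force: [0.5, 0.4, 0.4]
finger_gap: 0.006
```

No stop was felt at 118.7, so I'll lift off and look.

apply_moves --targets '[0,0,0,0,0,1.0,0,0,0,0,0,0,2.0,0,0,0,0,0,0,3.0,0,0,0,0,0,0,3.6,0,0,0,0,0,0,4.4,0]'

```text
time_s: 5.6
position: [484.3, 21.2, 295.7]
tcp_rot: [-2.285, -2.156, 0.001]
ft_force: [0.1, 0.1, 0.3]
finger_gap: 0.004
```

Run:
```python
from h import *
st(); marks(["pawl_tail","hinge_axis","handle_bar"])
w=robot.get_image("wrist"); 
s=robot.get_image("scene");P=proj("scene",[[488,60,130]])[0];x,y=map(int,P)
a=cv2.resize(s[y-40:y+40,x-40:x+40],(400,400),interpolation=cv2.INTER_CUBIC)
b=cv2.resize(w[120:260,250:390],(400,400))
cv2.imwrite("pics/g.png",np.hstack([a,b]))
```

```text
5.6 [484.3  21.2 295.7] [-2.285e+00 -2.156e+00  1.000e-03] [0.1 0.1 0.3] 0.004
pawl_tail wrist [([489.0, 24.2, 138.0], 0.74)]
pawl_tail scene [([482.5, 15.3, 138.3], 0.84)]
pawl_tail top [([483.1, 20.0, 140.8], 0.44)]
hinge_axis wrist [([494.6, 127.6, 84.7], 0.84)]
hinge_axis scene [([494.5, 128.6, 86.2], 0.6)]
hinge_axis top [([494.0, 126.7, 88.4], 0.94)]
handle_bar wrist []
handle_bar scene [([497.6, 233.3, 204.6], 0.55)]
handle_bar top [([498.2, 232.9, 204.7], 0.83)]
```

View pics/g.png

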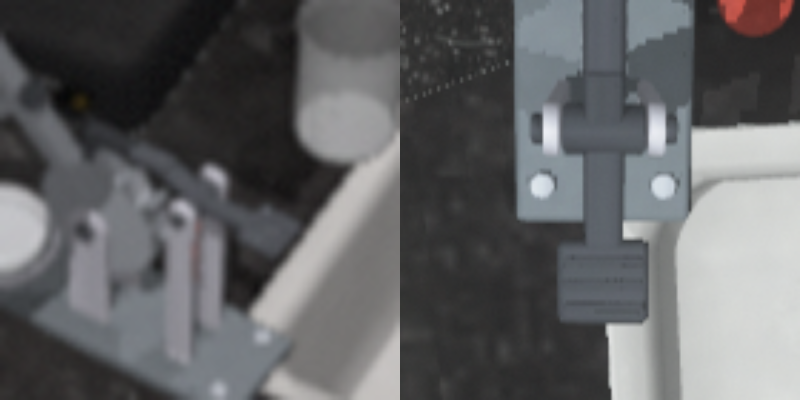

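Both halves of the crop show the tail, but it's hard to tell whether it moved. I'll compare with the start pictures at the same scale.

Run:
```python
from h import *
s=robot.get_image("scene");a=cv2.resize(cv2.imread("pics/a.png"),(640,480),interpolation=cv2.INTER_AREA)
P=proj("scene",[[488,40,130]])[0];x,y=map(int,P)
c=lambda i:cv2.resize(i[y-32:y+32,x-32:x+32],(400,400),interpolation=cv2.INTER_CUBIC)
cv2.imwrite("pics/i.png",np.hstack([c(a),c(s)]))
# model: tail edge points for angle t, in scene and wrist
ey=np.array([.06,.998]);h=np.array([494.5-.3,128.]);pv=np.array([0,0,131.]);pv[:2]=np.array([485,21])+46*ey
def tail(t,d): 
    v=np.array([-d,5.]);q=np.array([v[0]*np.cos(t)+ -v[1]*np.sin(t)*-0, v[1]-0]); yy=-d*np.cos(t)+5*np.sin(t)*-1; zz=-d*np.sin(t)+5*np.cos(t); return np.r_[pv[:2]+yy*ey,131+zz]
for t in (0,.1,.2,.36):
    pts=np.array([tail(t,33),tail(t,59),pv]); print(t,np.round(pts[:2,1:],0).tolist(),"wrist",np.round(proj("wrist",pts)[:,1],1),"scene",np.round((proj("scene",pts)-[x-32,y-32])*6.25).tolist())
```

```text
0 [[34.0, 136.0], [8.0, 136.0]] wrist [201.  230.6 161.2] scene [[211.0, 203.0], [263.0, 228.0], [147.0, 181.0]]
0.1 [[34.0, 133.0], [8.0, 130.0]] wrist [200.7 229.2 161.2] scene [[212.0, 209.0], [263.0, 238.0], [147.0, 181.0]]
0.2 [[34.0, 129.0], [8.0, 124.0]] wrist [200.  227.2 161.2] scene [[211.0, 214.0], [261.0, 247.0], [147.0, 181.0]]
0.36 [[34.0, 124.0], [10.0, 115.0]] wrist [198.2 222.9 161.2] scene [[210.0, 222.0], [257.0, 259.0], [147.0, 181.0]]
```

View pics/i.png

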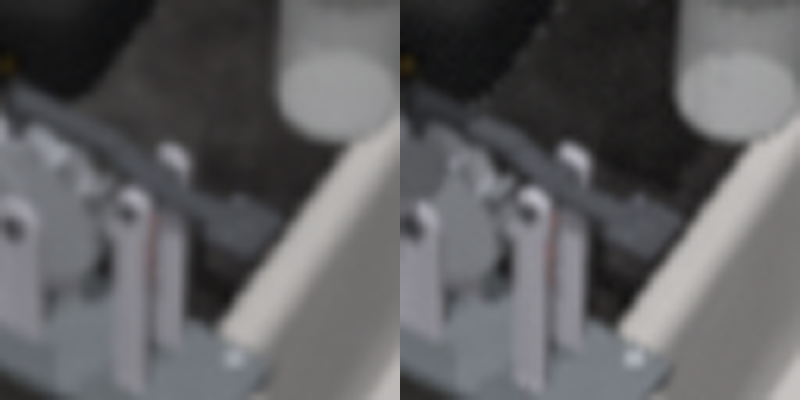

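By eye the two pictures are ambiguous, so I'll measure with edge profiles and differences.

Run:
```python
from h import *
w0=cv2.imread("pics/c.png"); w=robot.get_image("wrist"); cv2.imwrite("pics/w2.png",w)
def bl(im): # find dark plate rows/cols
    g=cv2.cvtColor(im,cv2.COLOR_BGR2GRAY).astype(int)
    return g
for im in (w0,w):
    g=bl(im); print("rows",g[196:242,330].tolist()); print("cols",g[222,300:346].tolist()); print("upr", g[155:182,304].tolist())
s=cv2.cvtColor(robot.get_image("scene"),cv2.COLOR_BGR2GRAY);a=cv2.cvtColor(cv2.resize(cv2.imread("pics/a.png"),(640,480),interpolation=cv2.INTER_AREA),cv2.COLOR_BGR2GRAY)
x,y=map(int,proj("scene",[[485,21,136]])[0])
for dx in (-4,0,4): print(dx,a[y-12:y+14,x+dx].tolist(),s[y-12:y+14,x+dx].tolist())
for q in ("pawl",):
  for d in robot.masks_of("wrist",q)[:1]:
    r,c=np.nonzero(d["pixels"]); print(d["conf"],r.min(),r.max(),c[r>r.max()-20].min(),c[r>r.max()-20].max())
```

```text
rows [145, 140, 118, 157, 198, 205, 213, 213, 212, 212, 165, 76, 88, 97, 100, 99, 89, 89, 95, 95, 97, 98, 98, 99, 92, 85, 93, 95, 100, 101, 102, 101, 93, 90, 90, 89, 98, 96, 92, 158, 202, 202, 202, 201, 201, 202]
cols [51, 49, 50, 52, 54, 56, 61, 88, 87, 91, 92, 85, 93, 94, 91, 93, 92, 94, 92, 93, 93, 94, 93, 93, 94, 93, 93, 94, 93, 93, 93, 91, 94, 94, 85, 92, 82, 85, 54, 127, 123, 116, 119, 123, 123, 125]
upr [104, 102, 101, 111, 140, 163, 173, 187, 199, 209, 215, 223, 229, 233, 233, 231, 228, 223, 215, 203, 195, 168, 141, 147, 146, 145, 143]
rows [131, 167, 199, 198, 203, 213, 217, 166, 69, 83, 94, 99, 99, 89, 86, 94, 90, 91, 99, 98, 100, 88, 85, 94, 90, 93, 101, 102, 102, 91, 87, 95, 96, 98, 99, 94, 80, 147, 198, 198, 199, 199, 199, 198, 198, 199]
cols [50, 53, 54, 57, 58, 86, 92, 98, 98, 99, 100, 100, 99, 99, 99, 99, 101, 99, 100, 100, 98, 100, 99, 98, 101, 100, 100, 99, 99, 100, 101, 100, 102, 100, 95, 87, 60, 136, 129, 123, 118, 122, 122, 124, 127, 128]
upr [106, 125, 144, 163, 178, 187, 196, 203, 212, 219, 225, 228, 226, 224, 219, 213, 207, 197, 175, 153, 148, 148, 148, 147, 143, 145, 119]
-4 [48, 45, 41, 39, 37, 36, 37, 40, 47, 64, 75, 79, 78, 73, 73, 69, 59, 47, 45, 44, 41, 31, 26, 26, 28, 34] [29, 28, 25, 25, 31, 37, 40, 42, 48, 69, 82, 85, 82, 76, 75, 76, 63, 49, 48, 49, 43, 33, 27, 27, 31, 36]
0 [51, 46, 43, 43, 41, 37, 37, 37, 45, 66, 76, 77, 78, 80, 82, 83, 80, 72, 59, 49, 43, 41, 37, 34, 40, 66] [31, 28, 28, 26, 24, 27, 32, 38, 45, 69, 82, 82, 82, 84, 86, 87, 86, 77, 63, 50, 45, 43, 41, 32, 34, 61]
4 [49, 45, 43, 41, 40, 38, 37, 37, 36, 44, 57, 70, 76, 77, 78, 76, 73, 64, 57, 59, 81, 126, 154, 170, 178, 181] [30, 29, 29, 26, 26, 24, 23, 26, 33, 43, 61, 76, 82, 81, 81, 80, 79, 69, 55, 50, 81, 129, 166, 182, 188, 191]
```

Numerically the plate hasn't moved: same width, same rows, same scene columns. I'll go down again in stages and record the scene around the tail at each one.

apply_moves --targets '[0,0,0,0,0,-1.2,0,0,0,0,0,0,-2.4,0,0,0,0,0,0,-3.4,0,0,0,0,0,0,-3.7,0,0,0,0,0,0,-3.7,0]'

```text
time_s: 7.0
position: [483.7, 21.3, 145.6]
tcp_rot: [-2.283, -2.154, 0.003]
ft_force: [1.1, -0.1, 1.1]
finger_gap: 0.008
```

```bash
cat > snap.py <<'E'
from h import *
import sys
st(); n=sys.argv[1]
cv2.imwrite(f"pics/s{n}.png",robot.get_image("scene")); cv2.imwrite(f"pics/w{n}.png",robot.get_image("wrist"))
E
python3 snap.py 148
```

```text
7.0 [483.7  21.3 145.6] [-2.283 -2.154  0.003] [ 1.1 -0.1  1.1] 0.008
```

apply_moves --targets '[0,0,0,0,0,-0.15,0,0,0,0,0,0,-0.3,0,0,0,0,0,0,-0.4,0,0,0,0,0,0,-0.5,0]'

```text
time_s: 7.5
position: [484.8, 21.1, 126.8]
tcp_rot: [2.285, 2.156, 0.0]
ft_force: [0.3, -0.2, 0.0]
finger_gap: 0.006
```

```bash
python3 snap.py 128
python3 - <<'E'
from h import *
x,y=map(int,proj("scene",[[485,21,136]])[0])
c=lambda i:cv2.resize(i[y-22:y+22,x-29:x+29],(400,300),interpolation=cv2.INTER_CUBIC)
d=lambda i:cv2.resize(i[180:360,200:440],(400,300))
r=lambda n:np.hstack([c(cv2.imread(f"pics/s{n}.png")),d(cv2.imread(f"pics/w{n}.png"))])
cv2.imwrite("pics/j.png",np.vstack([r(148),r(128)]))
sc=400/58
for z in (148,136,128): print(z,np.round((proj("scene",[[484.5,21.1,z]])[0]-[x-29,y-22])*sc), np.round((proj("wrist",[[484.5,21.1,z]])[0]-[200,180])/.6))
E
```

```text
7.5 [484.8  21.1 126.8] [2.285 2.156 0.   ] [ 0.3 -0.2  0. ] 0.006
148 [207. 134.] [200. 199.]
136 [206. 156.] [200. 182.]
128 [205. 170.] [200. 172.]
```

View pics/j.png

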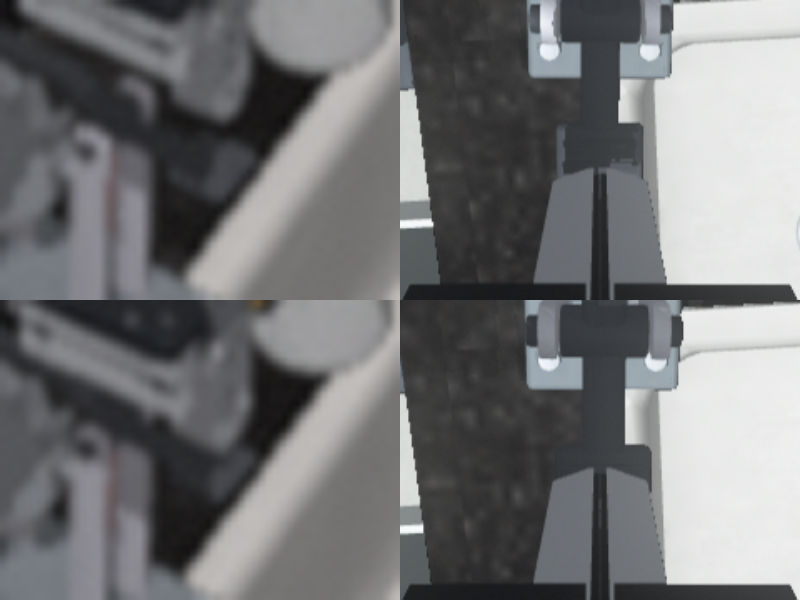

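In both stages the scene shows the fingertip about 12–15 mm above where the TCP projects. At a TCP of 126.8 it is still clear of the plate, so the shut fingertips end higher than the reported TCP. Contact should come near TCP ≈ 119–121. I'll go on down by force.

apply_moves --targets '[0,0,0,0,0,-0.12,0,0,0,0,0,0,-0.2,0,0,0,0,0,0,-0.25,0]'

```text
time_s: 7.9
position: [484.5, 21.1, 116.5]
tcp_rot: [-2.285, -2.156, 0.001]
ft_force: [-0.5, -0.2, -0.9]
finger_gap: 0.008
```

apply_moves --targets '[0,0,0,0,0,-0.05,0,0,0,0,0,0,-0.1,0]'

```text
time_s: 8.1
position: [484.8, 20.9, 113.4]
tcp_rot: [2.285, 2.156, -0.001]
ft_force: [-2.1, -0.4, 3.7]
finger_gap: 0.002
```

```bash
python3 snap.py 113
```

```text
8.1 [484.8  20.9 113.4] [ 2.285e+00  2.156e+00 -1.000e-03] [-2.1 -0.4  3.7] 0.002
```

Contact: 3.7 N at TCP 113.4, which is the pawl's pressing force. I'll continue in small steps.

apply_moves --targets '[0,0,0,0,0,-0.05,0,0,0,0,0,0,-0.1,0,0,0,0,0,0,-0.15,0]'

```text
time_s: 8.5
position: [484.8, 21.0, 106.9]
tcp_rot: [2.285, 2.156, 0.0]
ft_force: [-1.6, -1.0, 3.3]
finger_gap: 0.001
```

apply_moves --targets '[0,0,0,0,0,-0.05,0,0,0,0,0,0,-0.1,0]'

```text
time_s: 8.7
position: [484.8, 21.5, 102.9]
tcp_rot: [-2.285, -2.155, -0.001]
ft_force: [-1.6, 1.0, 4.5]
finger_gap: 0.002
```

```bash
python3 snap.py 103
python3 - <<'E'
from h import *
x,y=map(int,proj("scene",[[485,21,136]])[0])
c=lambda i:cv2.resize(i[y-22:y+22,x-29:x+29],(400,300),interpolation=cv2.INTER_CUBIC)
d=lambda i:cv2.resize(i[180:360,200:440],(400,300))
r=lambda n:np.hstack([c(cv2.imread(f"pics/s{n}.png")),d(cv2.imread(f"pics/w{n}.png"))])
cv2.imwrite("pics/k.png",np.vstack([r(113),r(103)]))
E
```

```text
8.7 [484.8  21.5 102.9] [-2.285e+00 -2.155e+00 -1.000e-03] [-1.6  1.   4.5] 0.002
```

View pics/k.png

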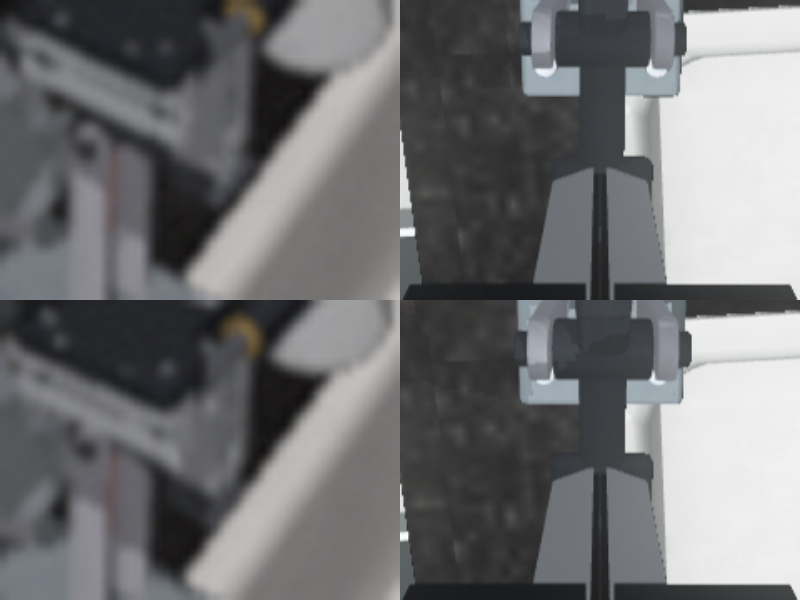

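The plate now follows the finger: it is fixed in the wrist crop and lower in the scene. About 12 mm is done, so I'll press a bit further, towards the stop.

apply_moves --targets '[0,0,0,0,0,-0.04,0,0,0,0,0,0,-0.05,0]'

```text
time_s: 9.0
position: [484.9, 21.6, 101.6]
tcp_rot: [-2.284, -2.155, -0.001]
ft_force: [-3.4, 3.4, 9.7]
finger_gap: 0.009
```

apply_moves --targets '[0,0,0,0,0,1.0,0,0,0,0,0,0,2.0,0,0,0,0,0,0,3.2,0,0,0,0,0,0,4.2,0,0,0,0,0,0,4.9,0,0,0,0,0,0,4.9,0]'

```text
time_s: 9.6
position: [487.0, 20.5, 301.3]
tcp_rot: [2.279, 2.151, 0.008]
ft_force: [0.3, -0.2, 0.8]
finger_gap: 0.007
```

```bash
python3 snap.py up
python3 - <<'E'
from h import *
marks(["pawl_tail","handle_bar"])
w=cv2.cvtColor(cv2.imread("pics/wup.png"),cv2.COLOR_BGR2GRAY)
print("rows",w[192:242,330].tolist()); print("cols",w[216,300:346].tolist())
x,y=map(int,proj("scene",[[485,21,136]])[0])
a=cv2.imread("pics/a.png");a=cv2.resize(a,(640,480),interpolation=cv2.INTER_AREA)
c=lambda i:cv2.resize(i[y-30:y+30,x-50:x+30],(400,300),interpolation=cv2.INTER_CUBIC)
cv2.imwrite("pics/l.png",np.hstack([c(a),c(cv2.imread("pics/sup.png"))]))
E
```

```text
9.6 [487.   20.5 301.3] [2.279 2.151 0.008] [ 0.3 -0.2  0.8] 0.007
pawl_tail wrist [([486.7, 24.8, 119.8], 0.73)]
pawl_tail scene [([482.9, 18.3, 122.4], 0.74)]
pawl_tail top [([485.3, 21.2, 120.2], 0.49)]
handle_bar wrist []
handle_bar scene [([499.1, 232.3, 203.3], 0.83)]
handle_bar top [([499.4, 234.3, 202.8], 0.88)]
rows [146, 146, 142, 131, 167, 151, 65, 83, 91, 94, 92, 91, 89, 88, 94, 92, 95, 95, 97, 96, 95, 88, 88, 98, 98, 90, 88, 94, 94, 95, 83, 144, 192, 193, 193, 193, 193, 194, 195, 194, 196, 195, 195, 195, 195, 195, 196, 196, 195, 196]
cols [50, 51, 52, 62, 85, 91, 92, 93, 93, 93, 95, 95, 93, 94, 95, 96, 95, 93, 96, 95, 95, 98, 97, 96, 98, 98, 97, 97, 97, 99, 98, 97, 89, 62, 143, 135, 126, 120, 110, 121, 125, 125, 127, 129, 180, 200]
```

View pics/l.png

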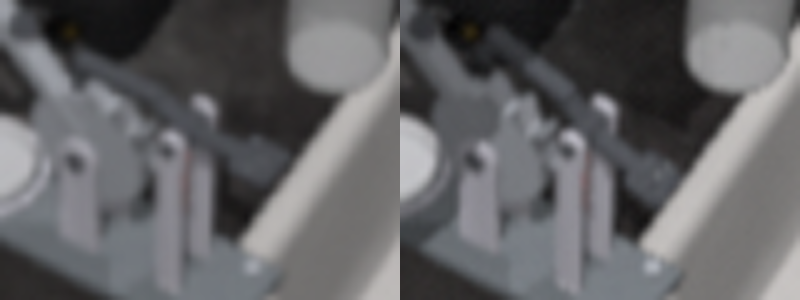

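The pawl is down and stays there: all three marks give the tail at 120–122 mm, which is the stop, and in the right half the toe is clear of the hub teeth. Reported TCP plus about 19 mm is the physical tip. Next I'll go above the handle at (499,233,203).

apply_moves --targets '[0,0,0,0.1,1.2,0,0,0,0,0,0.2,2.4,0,0,0,0,0,0.3,3.6,0,0,0,0,0,0.35,4.8,0,0,0,0,0,0.35,5.25,-0.4,0,0,0,0,0.35,5.25,-1.2,0,0,0,0,0.35,5.25,-1.2,0]'

```text
time_s: 10.85
position: [495.9, 231.2, 244.2]
tcp_rot: [-2.28, -2.155, 0.012]
ft_force: [-0.9, -0.0, -0.5]
finger_gap: 0.003
```

Run:
```python
from h import *
st(); marks(["handle_bar","hinge_axis","pawl_tail"])
for t in (.84,.75,.65,.55,.45,.35,.25,.15,.08,0): print(t, "TCP y,z", round(128+160*np.cos(t)-2,1), round(85+160*np.sin(t)-10.5,1))
```

```text
10.85 [495.9 231.2 244.2] [-2.28  -2.155  0.012] [-0.9 -0.  -0.5] 0.003
handle_bar wrist [([498.5, 226.9, 205.2], 0.86)]
handle_bar scene [([497.8, 233.9, 201.8], 0.87)]
handle_bar top [([498.1, 237.1, 204.8], 0.6)]
hinge_axis wrist [([495.6, 210.4, 12.4], 0.72)]
hinge_axis scene [([494.2, 125.7, 81.9], 0.9)]
hinge_axis top [([494.1, 126.8, 87.3], 0.81)]
pawl_tail wrist [([486.1, 24.2, 120.4], 0.56)]
pawl_tail scene [([483.6, 17.9, 121.0], 0.52)]
pawl_tail top [([495.2, 128.1, 90.0], 0.56), ([484.8, 22.7, 123.9], 0.55)]
0.84 TCP y,z 232.8 193.6
0.75 TCP y,z 243.1 183.6
0.65 TCP y,z 253.4 171.3
0.55 TCP y,z 262.4 158.1
0.45 TCP y,z 270.1 144.1
0.35 TCP y,z 276.3 129.4
0.25 TCP y,z 281.0 114.1
0.15 TCP y,z 284.2 98.4
0.08 TCP y,z 285.5 87.3
0 TCP y,z 286.0 74.5
```

apply_moves --targets '[0,0,0,0.05,0,-0.6,0,0,0,0,0.05,0,-1.05,0,0,0,0,0.05,0.05,-1.25,0,0,0,0,0.05,0.18,-1.4,0,0,0,0,0.05,0.3,-1.53,0,0,0,0,0.05,0.42,-1.7,0,0,0,0,0.05,0.52,-1.85,0]'

```text
time_s: 12.15
position: [501.9, 254.3, 177.0]
tcp_rot: [-2.284, -2.156, -0.009]
ft_force: [-1.2, 5.1, 8.5]
finger_gap: 0.005
```

Run:
```python
from h import *
st(); marks(["handle_bar"])
```

```text
12.15 [501.9 254.3 177. ] [-2.284 -2.156 -0.009] [-1.2  5.1  8.5] 0.005
handle_bar wrist [([501.4, 243.9, 190.1], 0.93)]
handle_bar scene [([501.4, 249.2, 186.5], 0.69)]
handle_bar top [([440.5, -179.4, -0.4], 0.17)]
```

The arm is moving down past 0.75 (bar at z ≈ 187, angle ≈ 0.70), so the pawl is free. I'll continue along the arc.

apply_moves --targets '[0,0,0,0,0.05,-0.2,0,0,0,0,0,0.12,-0.4,0,0,0,0,0,0.2,-0.6,0,0,0,0,0,0.28,-0.8,0,0,0,0,0,0.35,-1.0,0,0,0,0,0,0.42,-1.2,0,0,0,0,0,0.48,-1.4,0,0,0,0,0,0.53,-1.6,0,0,0,0,0,0.57,-1.8,0]'

```text
time_s: 13.35
position: [500.7, 274.6, 102.1]
tcp_rot: [2.285, 2.156, -0.001]
ft_force: [0.8, 1.7, 3.5]
finger_gap: 0.004
```

Run:
```python
from h import *
st(); marks(["handle_bar","petri_dish"],("wrist","scene"))
```

```text
13.35 [500.7 274.6 102.1] [ 2.285e+00  2.156e+00 -1.000e-03] [0.8 1.7 3.5] 0.004
handle_bar wrist [([499.4, 281.1, 115.6], 0.97)]
handle_bar scene [([501.7, 285.3, 111.6], 0.68)]
petri_dish wrist []
petri_dish scene [([644.3, 558.9, 2.3], 0.62), ([499.6, 208.8, 12.8], 0.57)]
```

The finger is about 10 mm inward of the bar's centre. I'll lift slightly, recentre and continue.

apply_moves --targets '[0,0,0,0,0,0.2,0,0,0,0,0,0.27,0.2,0,0,0,0,0,0.27,0.05,0,0,0,0,0,0.27,-0.1,0,0,0,0,0,0.27,-0.25,0,0,0,0,0,0.28,-0.4,0,0,0,0,0,0.28,-0.5,0]'

```text
time_s: 14.35
position: [500.7, 286.1, 82.4]
tcp_rot: [-2.285, -2.156, -0.0]
ft_force: [0.4, 2.2, 3.3]
finger_gap: 0.005
```

apply_moves --targets '[0,0,0,0,0,-0.05,0,0,0,0,0,0,-0.1,0]'

```text
time_s: 14.55
position: [500.7, 285.9, 78.8]
tcp_rot: [-2.285, -2.156, 0.0]
ft_force: [-0.5, 2.2, 3.1]
finger_gap: 0.007
```

apply_moves --targets '[0,0,0,0,0,-0.05,0,0,0,0,0,0,-0.06,0]'

```text
time_s: 14.75
position: [500.7, 285.8, 76.4]
tcp_rot: [2.285, 2.156, -0.0]
ft_force: [0.0, 2.2, 2.5]
finger_gap: 0.004
```

Still on the steady push force and near home at TCP ≈ 74.5. I'll continue gently until it resists.

apply_moves --targets '[0,0,0,0,0,-0.05,0,0,0,0,0,0,-0.06,0]'

```text
time_s: 14.95
position: [500.6, 285.8, 73.9]
tcp_rot: [2.285, 2.156, -0.0]
ft_force: [-1.2, 2.2, 2.9]
finger_gap: 0.005
```

apply_moves --targets '[0,0,0,0,0,-0.03,0,0,0,0,0,0,-0.04,0]'

```text
time_s: 15.15
position: [500.8, 286.0, 73.0]
tcp_rot: [-2.285, -2.156, 0.0]
ft_force: [-1.3, 2.1, 6.4]
finger_gap: 0.004
```

apply_moves --targets '[0,0,0,0,0,-0.03,0,0,0,0,0,0,-0.03,0]'

```text
time_s: 15.35
position: [500.9, 286.0, 72.7]
tcp_rot: [-2.285, -2.156, 0.0]
ft_force: [-3.7, 0.8, 10.0]
finger_gap: 0.007
```

The force rises to 10 N without travel, so the arm is on its lower stop. I'll withdraw straight up and check.

apply_moves --targets '[0,0,0,0,0,0.5,0,0,0,0,0,0,1.5,0,0,0,0,0,0,2.7,0,0,0,0,0,0,3.9,0,0,0,0,0,-1,5.0,0,0,0,0,0,-1,5.0,0,0,0,0,0,-1,5.0,0]'

```text
time_s: 16.05
position: [501.1, 245.0, 271.9]
tcp_rot: [2.286, 2.153, 0.002]
ft_force: [0.1, 0.3, 0.3]
finger_gap: 0.005
```

```bash
python3 snap.py end
python3 - <<'E'
from h import *
marks(["handle_bar","pawl_tail","petri_dish","dropper_bottle","stopper"])
s=cv2.imread("pics/send.png");x,y=map(int,proj("scene",[[490,150,80]])[0])
a=cv2.resize(s[y-50:y+50,x-50:x+50],(400,400),interpolation=cv2.INTER_CUBIC)
cv2.imwrite("pics/m.png",np.hstack([a,cv2.resize(cv2.imread("pics/wend.png"),(400,300))[:, :].copy() if 0 else cv2.copyMakeBorder(cv2.resize(cv2.imread("pics/wend.png"),(400,300)),0,100,0,0,cv2.BORDER_CONSTANT)]))
E
```

```text
16.05 [501.1 245.  271.9] [2.286e+00 2.153e+00 2.000e-03] [0.1 0.3 0.3] 0.005
handle_bar wrist [([501.2, 284.2, 87.6], 0.57)]
handle_bar scene [([501.9, 284.2, 82.0], 0.65)]
handle_bar top []
pawl_tail wrist [([488.2, 26.0, 123.7], 0.47)]
pawl_tail scene [([482.3, 17.0, 123.0], 0.51), ([509.9, 472.9, 0.2], 0.24)]
pawl_tail top [([483.5, 22.1, 119.6], 0.77)]
petri_dish wrist [([497.2, 209.2, 11.5], 0.76)]
petri_dish scene [([643.9, 556.1, 0.8], 0.61), ([496.8, 207.3, 13.9], 0.46)]
petri_dish top [([649.0, 557.2, -4.9], 0.54), ([502.5, 206.9, 16.9], 0.52)]
dropper_bottle wrist [([556.5, 174.2, 1.6], 0.93)]
dropper_bottle scene [([499.3, 203.6, 21.5], 0.49), ([442.3, -183.5, -1.1], 0.34)]
dropper_bottle top [([556.9, 170.1, -1.9], 0.44)]
stopper wrist [([545.7, 97.8, 1.5], 0.66)]
stopper scene []
stopper top [([547.7, 100.1, -0.9], 0.53)]
```

View pics/m.png

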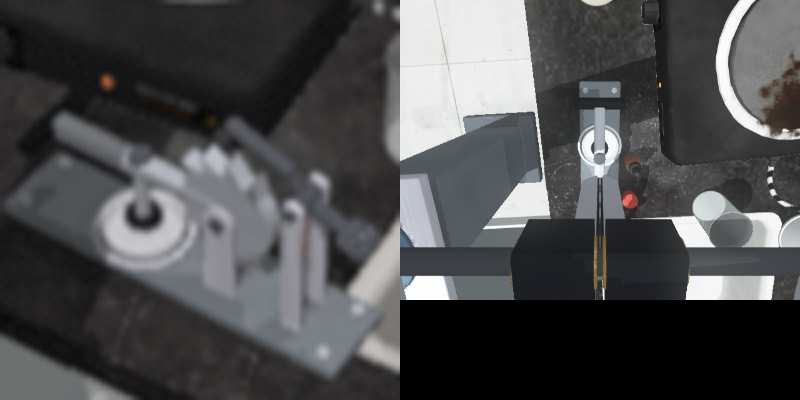

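The crop shows the arm level with its pad on the dish at (145,215), the pawl tilted with its tail down at (355,240), and its toe clear of the teeth. The bystanders stand where they were. I'll hand in.

```bash
python3 -c "
from bench import robot
print(robot.job_done())"
```

```text
the job is handed in; nothing more can be done
None
```

The press arm is down on its lower stop with its pad on the dish's lid, and the pawl is pressed to its stop and free of the teeth. I handed the job in at about 16–17 s of the 42 s. I viewed 11 pictures, one over the budget.

- **Pawl:** I pressed the tail straight down with the shut fingers at about 4 N, rising to 9.7 N at its stop. Only after checking that it stayed down did I touch the handle.
- **Arm:** I pushed the handle bar down along its arc, mostly at about 3–5 N with one 10 N reading early on. At the end the force rose to 10 N with no further travel, which I took as the lower stop. I then withdrew upwards.
- **Final checks:**
  - **Handle:** marked at 82–88 mm (85 expected at home).
  - **Tail:** marked at 120–124 mm (120 at the stop).
  - **Dish and bystanders:** the dish is still in its nest. The dropper bottle and stopper are within the marks' error of where they started. The other bystanders were only seen in pictures or not re-measured at the end.
- **What disagreed:** the shut fingertips end about 19 mm short of the reported TCP. My first press stopped at TCP 119 mm and never touched the tail; the pictures showed this, so I repeated it by force.
- **Correction on the way:** near the bottom the finger had drifted about 10 mm inward of the bar's centre. I lifted it slightly and recentred it before finishing.

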